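# Third hand on a filter-box cover

### The job

Help close the duct filter box on the bench: first turn its orange turnbutton square across the edge of the grey cover to secure that end, then press the cover's springy loose end down level with the rim, pushing in the middle between its two screw holes so that both stay clear for a screwdriver. Keep up a steady push of about 10 newtons (never anywhere near 40 on the cover) and finish while still holding it there, for a colleague who will drive the screws; leave everything else on the bench alone.

Things in the scene. Friction and masses are not known exactly. Their poses are not given: they have to be found in the camera images.
- filter_box: a bright metal duct filter box fixed to the bench, 220 x 190 mm, 160 mm high, a 125 mm duct spigot 45 mm long on each end; origin at the centre of its underside, z up, x along the duct from the turnbutton end to the cover's loose end (any yaw). On top a flat rim 16 mm wide, at z = 160 mm, surrounds an opening 188 x 158 mm in which the cover lies.
- cover: the grey cover, a loose folded steel sheet 184 x 154 mm, 10 mm thick, 0.25 to 0.5 kg, lying in the rim's opening with 2 mm play a side; origin at the centre of its underside, x towards its loose end, z up. At the button end it lies on a ledge, level with the rim; a sponge seal holds its loose end up, so it slopes by about 2 degrees.
- cover_end (a point): the place to press: on the cover's top face, middle of its loose end, 22 mm in from that edge, midway between the screw holes; about 6 mm above the rim at the start. Pushed down here the seal gives softly, about 1.3 N per mm; at about 9 N the end is level with the rim and lands on two hard stops. Axes are the cover's: y runs from hole to hole.
- hole_left (a point): screw hole (dark, in a bright ring) at the cover's loose end, on the top face, 60 mm to the +y side of cover_end; level when at the rim's height
- hole_right (a point): screw hole (dark, in a bright ring) at the cover's loose end, on the top face, 60 mm to the -y side of cover_end; level when at the rim's height
- cover_tail (a point): a point on the cover's top face, middle of its button end, 12 mm in from that edge; it stays level with the rim
- turnbutton (a joint): angle of the orange turnbutton, rad; its pivot is mid-rim at the box's -x end, 102 mm from the box's centre. 0: bar along the rim, towards the box's +y; grows clockwise seen from above (range -0.35 to 1.57); 1.57, a stop: bar points along the box's +x, square across the cover's edge. Stiff (0.06 N m), stays where left. Bar 46 x 16 x 6 mm, reaching 34 mm from the pivot, 3.5 mm above the rim.
- button_grip (a point): centre of the turnbutton's upright wing, on the pivot axis, 17.5 mm above the rim. The wing is 36 mm long (along the bar), 10 mm thick, 16 mm high: pinch it across its 10 mm from above and turn. Its top is 25.5 mm above the rim, the top of the bar below it 9.5 mm. At joint value 0 the wing lies along the box's y; point axes turn with it (y along the wing).
- driver: a cordless screwdriver, 200 mm long, 43 mm thick, lying on its side (a bystander); origin under its middle
- screw_tray: a small blue tray of screws, 90 x 120 x 28 mm (a bystander); origin under its middle
- hose_clamp: a steel hose clamp ring, 133 mm across, 12 mm high (a bystander); origin under its middle
- coupling: a short bright metal duct coupling standing on end, 125 mm across, 80 mm high (a bystander); origin under its middle
- tape_roll: a roll of brown packing tape lying flat, 110 mm across, 48 mm high (a bystander); origin under its middle
- spare_filter: a spare pleated filter in a cardboard frame, 150 x 150 x 24 mm, lying flat (a bystander); origin under its middle
- marker: a white marker pen with a blue cap, 140 mm long, 17 mm thick, lying down (a bystander); origin under its middle

How it is judged:
On the way, in this order (a step that is already met when the one before it is completed fails the run):
1. the turnbutton is turned across the edge of the cover, while the loose end is not yet pressed (value of joint turnbutton above 1.2 rad and contact force between cover and the fingers below 1 N), for 0.2 s.
2. the cover's loose end is pressed down level with the rim, from its middle, with a steady 5 to 20 N (value of joint turnbutton above 1.2 rad and z of hole_left in the frame of filter_box between 0.156 and 0.1622 m and z of hole_right in the frame of filter_box between 0.156 and 0.1622 m and contact force between cover and the fingers between 5 and 20 N and y of the grasp point in the frame of cover_end between -0.03 and 0.03 m), for 0.5 s.
At the end, for the whole second after the job is handed in: Button across the cover's edge (within about 20 degrees of square), cover in its opening, both screw holes level with the rim (at most 2.2 mm proud), fingers still pressing the resting cover with 5 to 20 N, the hand within 30 mm of the line midway between the holes (all of step 2 and x of cover_end in the frame of filter_box between 0.064 and 0.076 m and y of cover_end in the frame of filter_box between -0.006 and 0.006 m and z of cover_tail in the frame of filter_box between 0.156 and 0.165 m and linear speed of cover below 0.01 m/s); the arm keeps its last pose, push and grip.
It fails at once if the cover is pushed with more than 40 N (contact force between cover and the fingers above 40 N).
It fails at once if a bystander on the bench is pushed aside by more than 30 mm (distance of any of driver, screw_tray, hose_clamp, coupling, tape_roll, spare_filter, marker from where it was at the start of the episode above 0.03 m).
It also fails if it takes over 51 s, if anything falls off the work surface, if the arm or the gripper's body presses on something with over 40 N, if the wrist force passes 120 N, or if a joint passes its speed limit or range.

### The arm

A 6-joint arm with a two-finger parallel gripper is mounted at the origin on the work surface. World frame = base frame: x ahead of the robot, y to its left, z up, the work surface at z = 0. Lengths are in m, angles in rad, forces in N, time in s.
With the tool pointing down it reaches from about 0.35 to 0.775 m from the base axis. Payload 5.5 kg.
Tool frame: the origin (TCP) lies where the fingers leave the gripper's body, on its centre line; the fingertips stand 73 mm ahead of it and the grasp point (between the pads) lies 54 mm ahead of it (r.tip_reach is the distance from the TCP to the fingertips, in m); z points along the fingers, y is the direction in which the jaws open and shut (so a half turn about z gives the same grasp; the last joint's range is limited). The gripper opens to 85 mm and grips with 20 to 120 N. Pads are 22 mm wide; open, the fingers measure 114 mm over their backs; the gripper's body (76 mm by 85 mm) begins 54 mm behind the grasp point. The pads swing forward as they close: fully open they stand 13 mm farther back than shut.
Start: joints at [-1.353, 0.313, 0.046, 1.304, 0, 1.431], TCP at [0.201, -0.539, 0.304] pointing down, gripper open.
Joint ranges: [-2.76, 2.76], [-0.86, 1.69], [-1.03, 1.26], [-2.2, 2.34], [-1.47, 1.5], [-3.14, 3.14]. Speed limits (rad/s): [2.57, 2.57, 3.14, 3.14, 3.14, 3.14].

### API

Orientations are given as a 3x3 rotation matrix whose columns are the frame's x, y, z axes.
In Python, from bench import r, eyes, ticket, spotter gives the robot as it stands.
- The arm moves only by the shell command python3 -m inch 'ROWS' [OPENING] [FORCE]. ROWS is JSON, a list of rows, each a list of 2 entries, a list of its own where there are three numbers: the shift along the tool's x, y, z in mm, then the turn, a rotation vector about the tool's x, y, z in rad. In form: [[[dx, dy, dz], [rx, ry, rz]], ...]. A call has 1 to 5 rows; each row shifts and turns the commanded pose from where the row before left it, along the tool's axes as they then stand; what a row does not reach is not made up. A row lasts 1/10 s, in which the tool goes at most 50 mm and 8.59 degrees, less where a joint would pass 70% of its speed; a pose out of reach is approached as far as the arm can. A call is refused whole if a number of a shift passes 50 or a number of a turn 0.15, either way. A call with a gripper value outside its range is refused whole. OPENING is the finger opening in mm, from 0 to 85.4, set as the call begins (- or left out, the last holds). The fingers move at their own pace and stop on an object; FORCE is the grip in N (left out, the last holds). Time passes only in rows, so rows that do not move let the fingers close. It gives the time, the measured TCP pose, the force and the opening at its end, in the units of the state.
- r.get_state(): the state, without advancing time (a new reading comes with each control period).
- eyes.read_camera(name): name is "scene" or "top" or "wrist"; returns a dict with "frame" (400x640x3 uint8, blue, green, red), "mtx" (3x3 intrinsics, pixels), "xyz" and "orientation" of the camera in the world. Camera axes: x right, y down, z forward; pixel columns grow to the right and rows downward; lengths in m; the calibration is good to about 2 mm. A picture is of the moment at which its call begins. There is no depth.
- ticket.job_done(): hands the job in, once; it reports no verdict.
Trained networks look in the newest picture that a camera, given by its name, has taken for a name from the list of things; names that differ only in an ending like _2 or _b are one class to them, and where a whole thing is asked for, a point or a joint stands for the part that bears it (a point fixed in the world has none). Each returns a list of dicts, best first, with "conf" (0 to 1); they miss things now and then, are a little off and sometimes report something else, mostly with a low value. They report only what shows in the picture. A call takes as long as a camera call.
- spotter.cut_out(camera, name): "mask" (400x640 bool, what is visible of it).
- spotter.tip_of(camera, name): "point" ([x, y, z] in m, in world coordinates, good to about 4 mm: a listed point, or the origin of a listed thing).
The state is a dict: "t": time; "q": joint angles; "joint_velocities": joint speeds; "joint_efforts": joint torques, N m; "tool_pos": TCP position; "tcp_rot": TCP orientation; "force": force on the tool from outside, world axes, zero at the start; "ft_torque": the same for the moment, N m; "width": finger opening in m.
Only numpy, scipy, OpenCV 4.12 (cv2) and the standard library are available. Lean on these libraries where they do the work, as an engineer would, in place of code of your own. Each camera call takes 0.05 s, during which the arm holds its last target.

## Working session

There is one attempt and no reset: what is moved stays moved. The work goes in short steps, Python scripts to look and compute and a shell command to move; the robot and the scene stay as the last step left them, time stands still between calls to the robot, and variables do not carry over. Pictures are saved under pics/ and viewed, and the job is handed in when it is done.

```bash
ls; mkdir -p pics; python3 - <<'E'
from bench import r, eyes, ticket, spotter
import cv2
s=r.get_state(); print(s['t'],s['tool_pos'],s['tcp_rot'],s['force'],s['width'], r.tip_reach)
for c in ['scene','top']:
    d=eyes.read_camera(c); cv2.imwrite(f'pics/{c}0.png',d['frame'])
for n in ['filter_box','cover_end','hole_left','hole_right','cover_tail','button_grip','turnbutton']:
    for c in ['top','scene']:
        for o in spotter.tip_of(c,n)[:2]: print(n,c,o['conf'],o['point'])
print(r.get_state()['t'])
E
```

```text
pics
0.0 [ 0.20127562 -0.53823736  0.30300079] [[ 9.36679855e-01  3.50186673e-01 -3.77951113e-04]
 [ 3.50186778e-01 -9.36678231e-01  1.76422629e-03]
 [ 2.63789956e-04 -1.78486871e-03 -9.99998372e-01]] [-0.05178851  0.19965622 -0.34153147] 0.08500923146514916 0.0726
filter_box top 0.69 [0.3335, 0.3733, 0.003]
filter_box scene 0.9 [0.5497, 0.0151, 0.0008]
filter_box scene 0.69 [0.6934, 0.3881, -0.0008]
cover_end top 0.97 [0.4901, -0.0224, 0.1661]
cover_end scene 0.67 [0.4914, -0.0207, 0.1649]
hole_left top 0.82 [0.5217, -0.074, 0.1657]
hole_left scene 0.87 [0.5204, -0.0728, 0.1665]
hole_right top 0.58 [0.4627, 0.0304, 0.1664]
hole_right scene 0.64 [0.4628, 0.0309, 0.1651]
cover_tail top 0.8 [0.6239, 0.0515, 0.1569]
cover_tail top 0.37 [0.5282, 0.3664, -0.002]
cover_tail scene 0.89 [0.6232, 0.0529, 0.1607]
cover_tail scene 0.31 [0.6089, -0.4029, 0.0045]
button_grip top 0.42 [0.6437, 0.0597, 0.1771]
button_grip top 0.2 [0.6111, -0.3988, 0.0016]
button_grip scene 0.58 [0.6428, 0.0611, 0.1788]Traceback (most recent call last):
  File "<stdin>", line 8, in <module>
ValueError: it knows: button_grip, coupling, cover, cover_end, cover_tail, driver, filter_box, hole_left, hole_right, hose_clamp, marker, screw_tray, spare_filter, tape_roll
```

View pics/scene0.png

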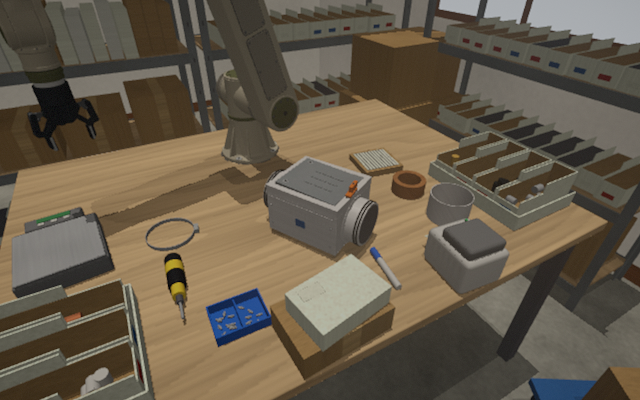

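View pics/top0.png

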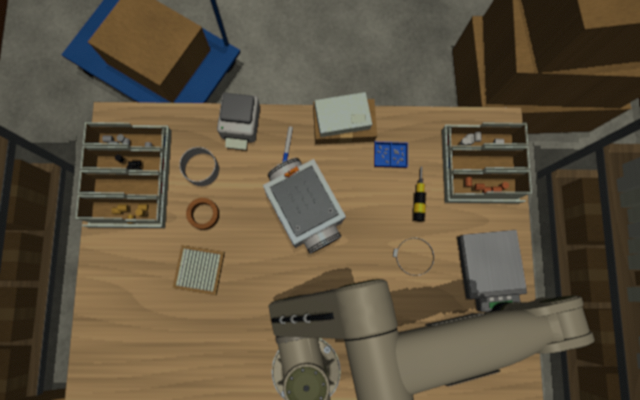

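The scene view shows the box at about (320,205), with its loose end towards the robot and the orange button at (352,188). In the top view the button is at (292,172). I'll zoom in to get its angle.

```bash
cat > h.py <<'E'
import numpy as np, cv2
from bench import r, eyes, ticket, spotter
def ray(d,uv,z):
    K=np.array(d['mtx']);R=np.array(d['orientation']);p=np.array(d['xyz'])
    v=R@np.linalg.inv(K)@np.array([uv[0],uv[1],1.]); return p+v*(z-p[2])/v[2]
def proj(d,P):
    K=np.array(d['mtx']);R=np.array(d['orientation']);p=np.array(d['xyz'])
    c=K@(R.T@(np.array(P)-p)); return c[:2]/c[2]
def orange(f):
    h=cv2.cvtColor(f,cv2.COLOR_BGR2HSV); return cv2.inRange(h,(3,150,90),(16,255,255))
E
python3 - <<'E'
from h import *
for c in ['top','scene']:
    d=eyes.read_camera(c); u=proj(d,[.642,.061,.17]); print(c,u)
    x,y=map(int,u); f=d['frame'][y-40:y+40,x-50:x+50]
    cv2.imwrite(f'pics/{c}z.png',cv2.resize(f,None,fx=7,fy=7,interpolation=cv2.INTER_CUBIC))
    m=orange(d['frame']); m2=np.zeros_like(m); m2[y-25:y+25,x-25:x+25]=m[y-25:y+25,x-25:x+25]
    vs,us=np.nonzero(m2); 
    P=np.array([ray(d,(a,b),.175)[:2] for a,b in zip(us,vs)]); print(len(P),P.mean(0))
    w,V=np.linalg.eigh(np.cov(P.T)); print(np.sqrt(w),V[:,1],np.degrees(np.arctan2(V[1,1],V[0,1])))
E
```

```text
top [289.22284726 172.58094182]
47 [0.6441352  0.05436986]
[0.00336045 0.01328649] [-0.56800595  0.82302445] 124.61129153727045
scene [352.35259725 188.32473015]
87 [0.65088429 0.05201542]
[0.00476358 0.02094575] [-0.69743436  0.71664867] 134.22152323413457
```

View pics/topz.png

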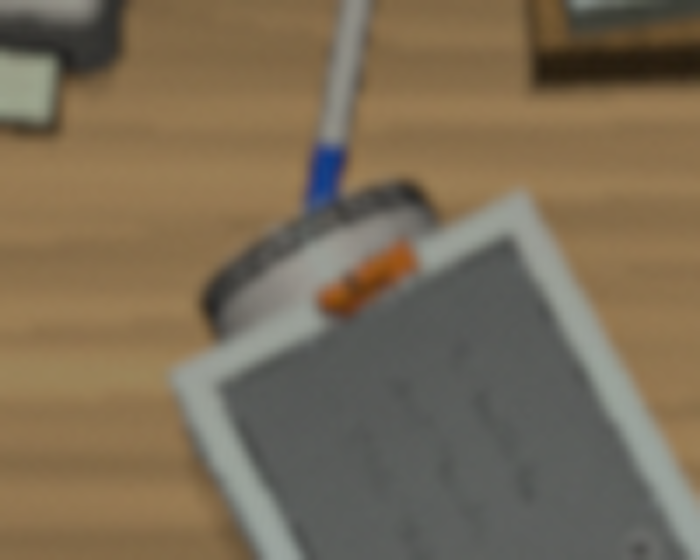

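View pics/scenez.png

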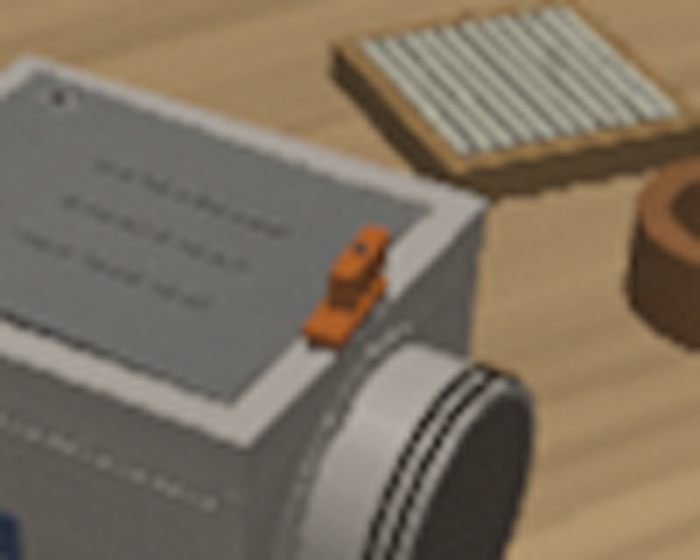

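The bar lies along box +y at a joint value of about -0.1 to 0. The pivot is near (0.642, 0.061). I'll approach high.

```bash
python3 -m inch '[[[40,-26,0],[0,0,0]],[[40,-26,0],[0,0,0]],[[40,-26,0],[0,0,0]],[[40,-26,0],[0,0,0]],[[40,-26,0],[0,0,0]]]' 50 40
```

```text
t: 1.3
tool_pos: [0.3439, -0.3453, 0.3041]
tcp_rot: [[0.937, 0.35, 0.0], [0.35, -0.937, -0.001], [0.0, 0.001, -1.0]]
force: [0.2, -0.5, 0.8]
width: 0.0501
```

```bash
python3 -m inch '[[[40,-26,0],[0,0,0]],[[40,-26,0],[0,0,0]],[[40,-26,0],[0,0,0]],[[40,-26,0],[0,0,0]],[[40,-26,0],[0,0,0]]]'; python3 -m inch '[[[40,-26,0],[0,0,0]],[[40,-26,0],[0,0,0]],[[40,-26,0],[0,0,0]],[[0,0,0],[0,0,-0.14]],[[0,0,0],[0,0,-0.14]]]'; python3 -m inch '[[[0,0,0],[0,0,-0.14]],[[0,0,0],[0,0,-0.14]],[[0,0,0],[0,0,-0.14]],[[0,0,0],[0,0,-0.14]],[[0,0,0],[0,0,-0.14]]]'; python3 -m inch '[[[0,0,0],[0,0,-0.14]],[[0,0,0],[0,0,-0.14]],[[0,0,0],[0,0,-0.14]],[[0,0,0],[0,0,-0.14]],[[0,0,0],[0,0,-0.14]]]';
```

```text
t: 1.8
tool_pos: [0.4859, -0.1532, 0.3042]
tcp_rot: [[0.937, 0.35, 0.001], [0.35, -0.937, -0.001], [0.001, 0.001, -1.0]]
force: [1.1, -0.7, 0.7]
width: 0.0499
t: 2.3
tool_pos: [0.5708, -0.038, 0.3035]
tcp_rot: [[0.798, 0.603, -0.0], [0.603, -0.798, -0.0], [-0.0, -0.0, -1.0]]
force: [-0.1, -0.7, 0.2]
width: 0.0498
t: 2.8
tool_pos: [0.5701, -0.0399, 0.3039]
tcp_rot: [[0.225, 0.974, 0.0], [0.974, -0.225, -0.0], [-0.0, 0.0, -1.0]]
force: [0.2, 0.3, -0.0]
width: 0.05
t: 3.3
tool_pos: [0.5701, -0.0399, 0.3039]
tcp_rot: [[-0.455, 0.89, 0.0], [0.89, 0.455, -0.0], [-0.0, 0.0, -1.0]]
force: [0.1, 0.3, 0.6]
width: 0.0503
```

```bash
cat > look.py <<'E'
from h import *
import sys
d=eyes.read_camera('wrist'); cv2.imwrite(f'pics/{sys.argv[1]}.png',d['frame'])
s=r.get_state(); print(s['t'],s['tool_pos'],s['force'],s['width'])
for n in ['button_grip','cover_end','hole_left','hole_right','cover_tail']:
    o=spotter.tip_of('wrist',n)
    for k in o[:1]: print(n,k['conf'],k['point'],proj(d,k['point']).round())
m=orange(d['frame']); vs,us=np.nonzero(m)
if len(vs)>20:
    P=np.array([ray(d,(a,b),.175)[:2] for a,b in zip(us,vs)]); w,V=np.linalg.eigh(np.cov(P.T)); v=V[:,1]
    print('orange',len(P),P.mean(0),np.sqrt(w),np.degrees(np.arctan2(v[1],v[0])))
E
python3 look.py w1
```

```text
3.35 [ 0.57007757 -0.03991628  0.30388161] [ 0.4945225  -0.13385041  0.21097834] 0.04955291872672726
button_grip 0.78 [0.6418, 0.0624, 0.1753] [483. 136.]
cover_end 0.92 [0.4934, -0.0228, 0.1669] [238. 147.]
hole_left 0.71 [0.5189, -0.0727, 0.1654] [244. 219.]
hole_right 0.96 [0.4651, 0.0311, 0.1686] [228.  54.]
cover_tail 0.84 [0.622, 0.0471, 0.1597] [437. 141.]
orange 1907 [0.64298337 0.0559032 ] [0.00599499 0.01315577] 120.7537900138795
```

View pics/w1.png

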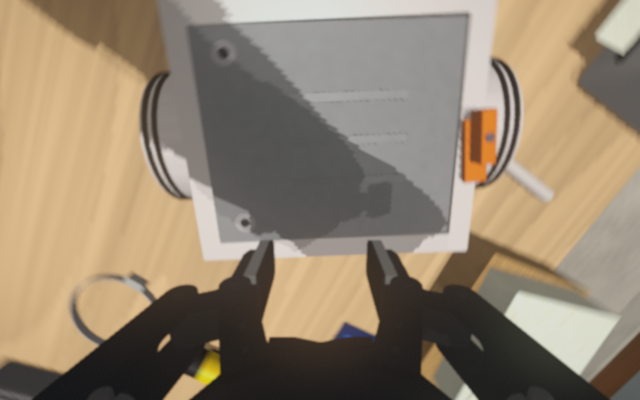

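The wrist view shows the orange wing at about (482,145) along the rim, and the holes at (222,52) and (244,222). Next I move over the pivot and line the jaws up.

```bash
python3 -m inch '[[[0,0,0],[0,0,-0.05]],[[17.4,37.7,0],[0,0,0]],[[17.4,37.7,0],[0,0,0]],[[17.4,37.7,0],[0,0,0]],[[0,0,20],[0,0,0]]]' 36; python3 -m inch '[[[0,0,0],[0,0,0]],[[0,0,0],[0,0,0]]]'; python3 look.py w2;
```

```text
t: 4.1
tool_pos: [0.6462, 0.0651, 0.2858]
tcp_rot: [[-0.496, 0.868, 0.007], [0.868, 0.496, 0.001], [-0.002, 0.007, -1.0]]
force: [-0.3, -0.4, -0.9]
width: 0.0363
t: 4.3
tool_pos: [0.642, 0.0612, 0.2834]
tcp_rot: [[-0.493, 0.87, -0.002], [0.87, 0.493, -0.0], [0.001, -0.002, -1.0]]
force: [-0.1, -0.4, -0.5]
width: 0.0362
4.35 [0.64221569 0.06085805 0.28421261] [-0.08135055  0.01989603 -0.21495689] 0.03644117553548361
button_grip 0.69 [0.6411, 0.0643, 0.1764] [323. 224.]
cover_end 0.93 [0.4948, -0.021, 0.1646] [ 85. 220.]
hole_left 0.69 [0.5191, -0.073, 0.1639] [ 98. 289.]
hole_right 0.71 [0.4638, 0.0294, 0.1691] [ 54. 136.]
cover_tail 0.78 [0.6228, 0.0537, 0.1573] [294. 214.]
orange 1199 [0.64495789 0.05651698] [0.00404731 0.01388226] 124.76449356037911
```

View pics/w2.png

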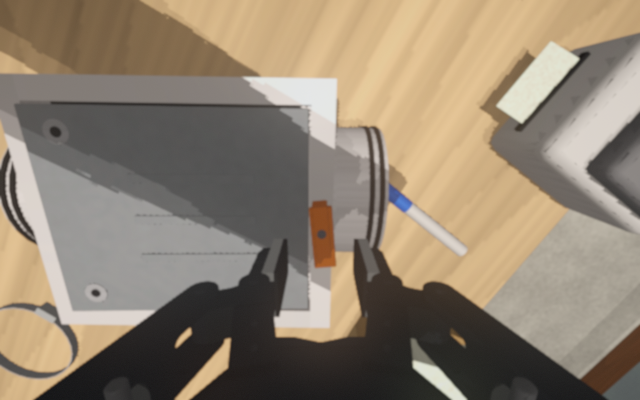

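Wrist view: the wing's pivot dot is at (321,234). The bar is tilted a few degrees, so the joint is at about -0.1. I'll check the pivot position from the dot.

```bash
python3 - <<'E'
from h import *
d=eyes.read_camera('wrist'); s=r.get_state()
for uv in [(321,234),(318,204),(326,264)]: print(ray(d,uv,.1855))
print(s['tool_pos'])
E
```

```text
[0.64300715 0.0594652  0.1855    ]
[0.63126287 0.07634072 0.1855    ]
[0.65673973 0.04207343 0.1855    ]
[0.64261941 0.06080074 0.28473127]
```

```bash
python3 -m inch '[[[0,0,0],[0,0,-0.08]],[[0,0,12],[0,0,0]],[[0,0,12],[0,0,0]],[[0,0,8],[0,0,0]],[[0,0,0],[0,0,0]]]'; python3 -m inch '[[[0,0,4],[0,0,0]],[[0,0,2],[0,0,0]],[[0,0,0],[0,0,0]]]'; python3 look.py w3; python3 -c "
from h import *
d=eyes.read_camera('scene'); cv2.imwrite('pics/s3.png',cv2.resize(d['frame'][120:240,270:430],None,fx=5,fy=5))"
```

```text
t: 5.15
tool_pos: [0.6415, 0.0614, 0.2494]
tcp_rot: [[-0.562, 0.827, -0.004], [0.827, 0.562, 0.0], [0.002, -0.003, -1.0]]
force: [-0.6, -0.7, -0.3]
width: 0.0359
t: 5.45
tool_pos: [0.6426, 0.0614, 0.2458]
tcp_rot: [[-0.562, 0.827, -0.0], [0.827, 0.562, -0.0], [-0.0, -0.0, -1.0]]
force: [-0.6, 0.2, 0.4]
width: 0.0361
5.5 [0.6426619  0.06136783 0.24600063] [-0.1982564   0.45469135 -0.0167127 ] 0.03609846569014801
button_grip 0.9 [0.6409, 0.0619, 0.1782] [320. 254.]
cover_end 0.79 [0.4959, -0.0198, 0.1673] [ 25. 223.]
hole_left 0.88 [0.5171, -0.0722, 0.165] [ 36. 303.]
hole_right 0.17 [0.493, -0.0219, 0.166] [ 21. 222.]
cover_tail 0.69 [0.6234, 0.0519, 0.16] [286. 237.]
orange 1777 [0.64400071 0.05735551] [0.00407748 0.01388476] 124.7168130162796
```

View pics/w3.png

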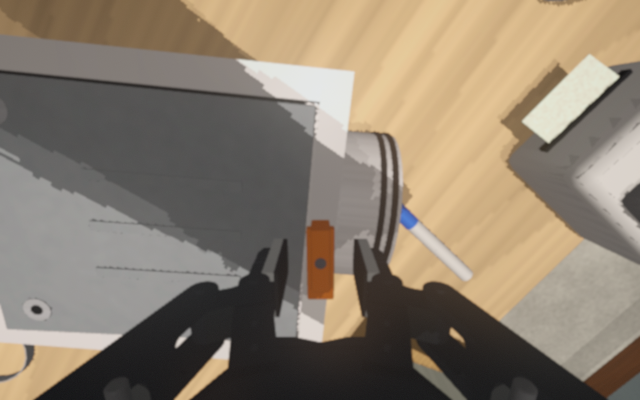

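View pics/s3.png

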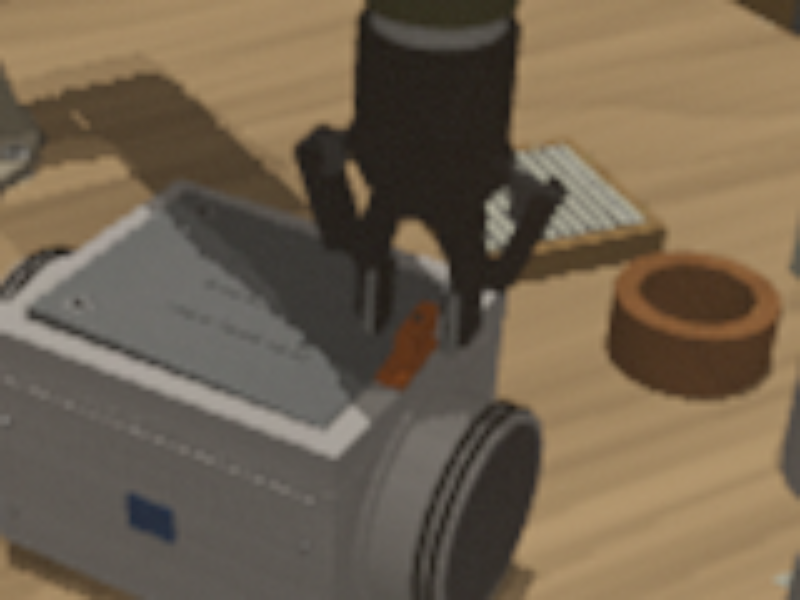

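The wing is centred between the pads at (320,258) and parallel to them, so I close.

```bash
python3 -m inch '[[[0,0,0],[0,0,0]],[[0,0,0],[0,0,0]],[[0,0,0],[0,0,0]],[[0,0,0],[0,0,0]],[[0,0,0],[0,0,0]]]' 0 50; python3 look.py w4
```

```text
t: 6.3
tool_pos: [0.6426, 0.0613, 0.2461]
tcp_rot: [[-0.562, 0.827, 0.0], [0.827, 0.562, -0.0], [-0.0, 0.0, -1.0]]
force: [-0.5, 0.4, 2.8]
width: 0.0085
6.35 [0.64257089 0.06132738 0.24609652] [-0.4161348  -0.44105381  1.7826782 ] 0.008644866497100483
button_grip 0.65 [0.6432, 0.0622, 0.1781] [324. 255.]
cover_end 0.83 [0.4942, -0.0195, 0.1646] [ 27. 218.]
hole_left 0.88 [0.5193, -0.0717, 0.1649] [ 41. 304.]
cover_tail 0.64 [0.621, 0.0521, 0.1573] [284. 233.]
orange 1324 [0.64323255 0.0585938 ] [0.00317821 0.01452268] 124.34995707124614
```

View pics/w4.png

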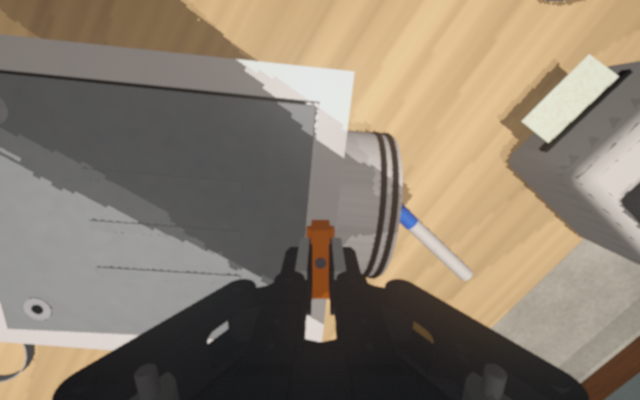

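```bash
for i in 1; do python3 -m inch '[[[0,0,0],[0,0,0.1]],[[0,0,0],[0,0,0.1]],[[0,0,0],[0,0,0.1]],[[0,0,0],[0,0,0.1]],[[0,0,0],[0,0,0.1]]]'; done; python3 -m inch '[[[0,0,0],[0,0,0.1]],[[0,0,0],[0,0,0.1]],[[0,0,0],[0,0,0.1]],[[0,0,0],[0,0,0.1]],[[0,0,0],[0,0,0.1]]]'; python3 -m inch '[[[0,0,0],[0,0,0.1]],[[0,0,0],[0,0,0.1]],[[0,0,0],[0,0,0.1]],[[0,0,0],[0,0,0.1]],[[0,0,0],[0,0,0.1]]]'; python3 -m inch '[[[0,0,0],[0,0,0.05]],[[0,0,0],[0,0,0.05]],[[0,0,0],[0,0,0.04]],[[0,0,0],[0,0,0]]]'; python3 look.py w5; python3 -c "
from h import *
print(r.get_state()['ft_torque'])"
```

```text
t: 7.1
tool_pos: [0.6423, 0.0612, 0.2461]
tcp_rot: [[-0.093, 0.996, -0.0], [0.996, 0.093, -0.0], [-0.0, -0.0, -1.0]]
force: [-2.5, -0.9, 3.1]
width: 0.0087
t: 7.6
tool_pos: [0.6421, 0.0613, 0.2461]
tcp_rot: [[0.396, 0.918, -0.001], [0.918, -0.396, -0.0], [-0.001, -0.001, -1.0]]
force: [-2.8, 0.1, 5.4]
width: 0.0089
t: 8.1
tool_pos: [0.6419, 0.0615, 0.2461]
tcp_rot: [[0.788, 0.616, -0.001], [0.616, -0.788, -0.0], [-0.001, -0.001, -1.0]]
force: [-3.9, 0.3, 5.4]
width: 0.0081
t: 8.5
tool_pos: [0.6418, 0.0615, 0.2461]
tcp_rot: [[0.864, 0.503, -0.001], [0.503, -0.864, 0.0], [-0.001, -0.001, -1.0]]
force: [-5.0, -0.1, 5.6]
width: 0.0084
8.55 [0.64182756 0.06149671 0.24608771] [-3.5931389   1.1213224   5.46220873] 0.008436736665732318
button_grip 0.79 [0.6421, 0.0597, 0.1775] [323. 255.]
cover_end 0.33 [0.5267, 0.3696, 0.0024] [ 19. 130.]
cover_tail 0.37 [0.6426, 0.0608, 0.1773] [322. 253.]
orange 3629 [0.62687521 0.16114602] [0.01394225 0.07750944] 96.41568047188433
[ 0.02460834  0.85108412 -0.07067568]
```

View pics/w5.png

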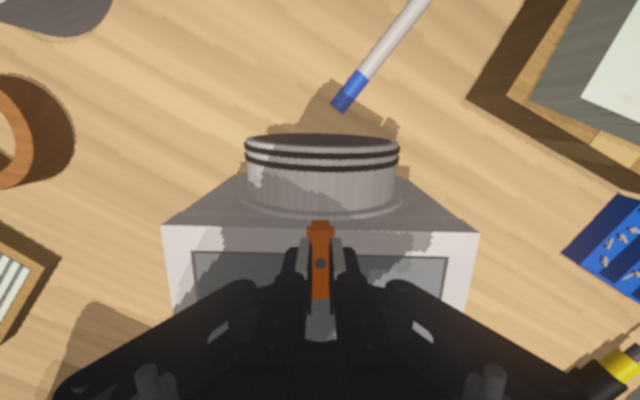

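The bar is square: the wing is vertical at (320,260), perpendicular to the rim. I release, rise, and move over cover_end.

```bash
python3 -m inch '[[[0,0,0],[0,0,0]],[[0,0,0],[0,0,0]],[[0,0,0],[0,0,0]],[[0,0,0],[0,0,0]]]' 36;  python3 -m inch '[[[0,0,-15],[0,0,0]],[[0,0,-25],[0,0,0]],[[0,0,-15],[0,0,0]],[[0,0,0],[0,0,0]]]';  python3 -m inch '[[[-43,-0.7,0],[0,0,0]],[[-43,-0.7,0],[0,0,0]],[[-43,-0.7,0],[0,0,0]],[[-43,-0.7,0],[0,0,0]],[[0,0,0],[0,0,0]]]' 0 60; python3 -m inch '[[[0,0,0],[0,0,0]],[[0,0,0],[0,0,0]],[[0,0,0],[0,0,0]]]'; python3 look.py w6; python3 -c "
from h import *
d=eyes.read_camera('scene'); cv2.imwrite('pics/s6.png',cv2.resize(d['frame'][120:240,250:410],None,fx=5,fy=5))
for n in ['cover_end','hole_left','hole_right','cover_tail','button_grip']:
  for o in spotter.tip_of('scene',n)[:1]: print(n,o['conf'],o['point'])"
```

```text
t: 9.2
tool_pos: [0.6427, 0.0613, 0.2456]
tcp_rot: [[0.864, 0.504, 0.0], [0.504, -0.864, -0.0], [-0.0, 0.0, -1.0]]
force: [0.5, 1.0, -0.6]
width: 0.0365
t: 9.6
tool_pos: [0.6437, 0.0613, 0.3035]
tcp_rot: [[0.864, 0.504, 0.005], [0.504, -0.864, -0.0], [0.004, 0.003, -1.0]]
force: [0.8, -0.2, 0.2]
width: 0.0359
t: 10.1
tool_pos: [0.4875, -0.0238, 0.2995]
tcp_rot: [[0.865, 0.501, -0.005], [0.501, -0.865, 0.0], [-0.004, -0.003, -1.0]]
force: [0.5, 0.0, -0.2]
width: 0.0004
t: 10.4
tool_pos: [0.4936, -0.0226, 0.3006]
tcp_rot: [[0.864, 0.504, 0.0], [0.504, -0.864, -0.0], [0.0, 0.0, -1.0]]
force: [-0.4, -0.1, 0.3]
width: -0.0003
10.45 [ 0.49354673 -0.02248224  0.30056693] [ 0.55630366 -0.27441825  0.0501367 ] 0.0002485566753475053
cover_end 0.6 [0.4928, -0.0189, 0.1667] [315. 212.]
hole_left 0.69 [0.5182, -0.0731, 0.166] [393. 218.]
hole_right 0.67 [0.4651, 0.029, 0.1692] [242. 213.]
cover_tail 0.62 [0.5486, 0.0095, 0.1536] [320. 126.]
orange 364 [0.56665007 0.12117802] [0.00136772 0.09377197] 120.33163106007167
cover_end 0.76 [0.4908, -0.0223, 0.1626]
hole_left 0.83 [0.5199, -0.073, 0.1651]
hole_right 0.79 [0.4609, 0.0278, 0.1655]
cover_tail 0.68 [0.622, 0.0529, 0.1619]
button_grip 0.7 [0.6408, 0.0603, 0.1736]
```

View pics/w6.png

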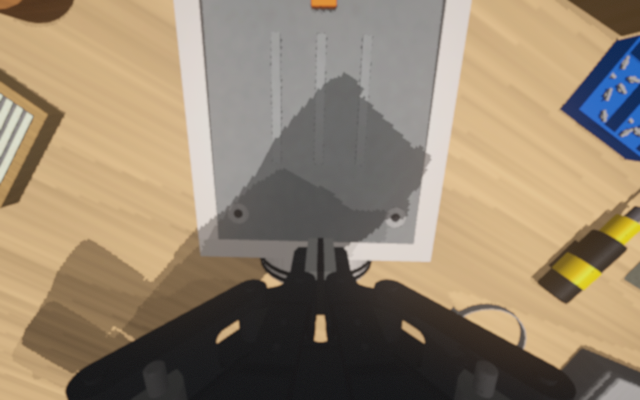

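View pics/s6.png

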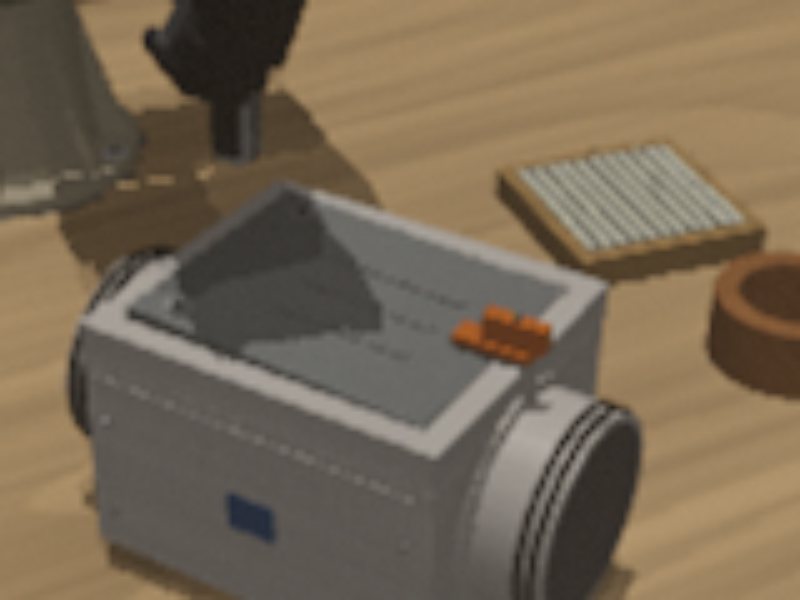

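The button is across the edge. The holes in the wrist view are at (238,213) and (395,217), and the fingers at 320 are midway between them. I descend gently.

```bash
python3 -m inch '[[[-2,0,15],[0,0,0]],[[0,0,20],[0,0,0]],[[0,0,12],[0,0,0]],[[0,0,6],[0,0,0]],[[0,0,2],[0,0,0]]]';  python3 -m inch '[[[0,0,2],[0,0,0]],[[0,0,1],[0,0,0]],[[0,0,1],[0,0,0]],[[0,0,1],[0,0,0]],[[0,0,0],[0,0,0]]]'; python3 -m inch '[[[0,0,1],[0,0,0]],[[0,0,1],[0,0,0]],[[0,0,0],[0,0,0]]]'
```

```text
t: 11.5
tool_pos: [0.4906, -0.0238, 0.2454]
tcp_rot: [[0.864, 0.504, -0.001], [0.504, -0.864, 0.0], [-0.001, -0.001, -1.0]]
force: [0.6, -0.1, -0.6]
width: -0.0004
t: 12.0
tool_pos: [0.4909, -0.0239, 0.241]
tcp_rot: [[0.864, 0.504, 0.0], [0.504, -0.864, -0.0], [0.0, 0.0, -1.0]]
force: [0.0, -0.2, 0.5]
width: -0.0001
t: 12.3
tool_pos: [0.4909, -0.0239, 0.2388]
tcp_rot: [[0.864, 0.504, 0.0], [0.504, -0.864, -0.0], [0.0, 0.0, -1.0]]
force: [-0.7, 0.9, 0.1]
width: 0.0001
```

```bash
python3 -m inch '[[[0,0,1],[0,0,0]],[[0,0,1],[0,0,0]],[[0,0,0],[0,0,0]]]'; python3 -m inch '[[[0,0,1],[0,0,0]],[[0,0,1],[0,0,0]],[[0,0,0],[0,0,0]]]'; python3 -m inch '[[[0,0,1],[0,0,0]],[[0,0,0],[0,0,0]],[[0,0,0],[0,0,0]]]'
```

```text
t: 12.6
tool_pos: [0.4908, -0.0239, 0.237]
tcp_rot: [[0.864, 0.504, 0.0], [0.504, -0.864, -0.0], [-0.0, 0.0, -1.0]]
force: [-1.1, 0.9, 2.8]
width: -0.0001
t: 12.9
tool_pos: [0.4908, -0.0239, 0.235]
tcp_rot: [[0.864, 0.504, -0.0], [0.504, -0.864, -0.0], [-0.0, 0.0, -1.0]]
force: [-1.9, -0.3, 4.6]
width: -0.0002
t: 13.2
tool_pos: [0.4908, -0.024, 0.2342]
tcp_rot: [[0.864, 0.504, 0.0], [0.504, -0.864, -0.001], [-0.0, 0.001, -1.0]]
force: [-2.0, -0.9, 5.1]
width: -0.0001
```

```bash
python3 -m inch '[[[0,0,1],[0,0,0]],[[0,0,0],[0,0,0]]]'; python3 -m inch '[[[0,0,1],[0,0,0]],[[0,0,0],[0,0,0]]]'; python3 -m inch '[[[0,0,0.5],[0,0,0]],[[0,0,0],[0,0,0]]]'
```

```text
t: 13.4
tool_pos: [0.4907, -0.024, 0.2333]
tcp_rot: [[0.864, 0.504, 0.0], [0.504, -0.864, -0.001], [-0.0, 0.001, -1.0]]
force: [-2.6, -0.7, 7.8]
width: -0.0
t: 13.6
tool_pos: [0.4906, -0.024, 0.2327]
tcp_rot: [[0.864, 0.504, 0.0], [0.504, -0.864, -0.001], [-0.0, 0.001, -1.0]]
force: [-3.3, -1.0, 9.1]
width: 0.0
t: 13.8
tool_pos: [0.4906, -0.024, 0.2326]
tcp_rot: [[0.864, 0.504, 0.001], [0.504, -0.864, -0.001], [0.0, 0.001, -1.0]]
force: [-4.1, -1.0, 12.5]
width: -0.0
```

The force now rises with almost no travel, so the cover is on the stops. I hold there and verify.

```bash
python3 -m inch '[[[0,0,0],[0,0,0]],[[0,0,0],[0,0,0]],[[0,0,0],[0,0,0]],[[0,0,0],[0,0,0]],[[0,0,0],[0,0,0]]]'; python3 look.py w7; python3 -c "
from h import *
for c in ['scene','top']:
  d=eyes.read_camera(c)
  if c=='scene': cv2.imwrite('pics/s7.png',cv2.resize(d['frame'][120:240,250:410],None,fx=5,fy=5))
  for n in ['cover_end','hole_left','hole_right','cover_tail','button_grip']:
    for o in spotter.tip_of(c,n)[:1]: print(c,n,o['conf'],o['point'],r.get_state()['force'])"
```

```text
t: 14.3
tool_pos: [0.4906, -0.024, 0.2326]
tcp_rot: [[0.864, 0.503, 0.001], [0.503, -0.864, -0.001], [0.0, 0.001, -1.0]]
force: [-4.3, -0.3, 12.3]
width: -0.0001
14.35 [ 0.49062783 -0.02402437  0.23261841] [-5.61014981 -1.63444053 11.94737025] 2.7867790025597095e-05
cover_end 0.95 [0.4944, -0.0233, 0.1588] [322. 244.]
hole_left 0.96 [0.5176, -0.0737, 0.1566] [419. 251.]
hole_right 0.87 [0.461, 0.0296, 0.1612] [209. 249.]
scene cover_end 0.76 [0.4916, -0.0201, 0.1578] [-5.4317854  -0.76515495 12.84320043]
scene hole_left 0.72 [0.5205, -0.0756, 0.1601] [-3.93213194 -0.88539711 12.3700708 ]
scene hole_right 0.75 [0.4638, 0.03, 0.1621] [-4.85350173 -0.39159553 12.43883187]
scene cover_tail 0.76 [0.6207, 0.0549, 0.1632] [-4.30921625 -1.18389643 12.00899222]
scene button_grip 0.65 [0.6412, 0.0627, 0.1795] [-4.38590627 -1.1372044  13.40936328]
top hole_right 0.65 [0.4635, 0.0365, 0.1617] [-4.46240061 -0.03688513 12.42384573]
top cover_tail 0.67 [0.6243, 0.0496, 0.1575] [-4.86157554 -0.41267556 11.72764072]
top button_grip 0.4 [0.6466, 0.0598, 0.1809] [-4.82258255  0.01337562 12.18945536]
```

View pics/s7.png

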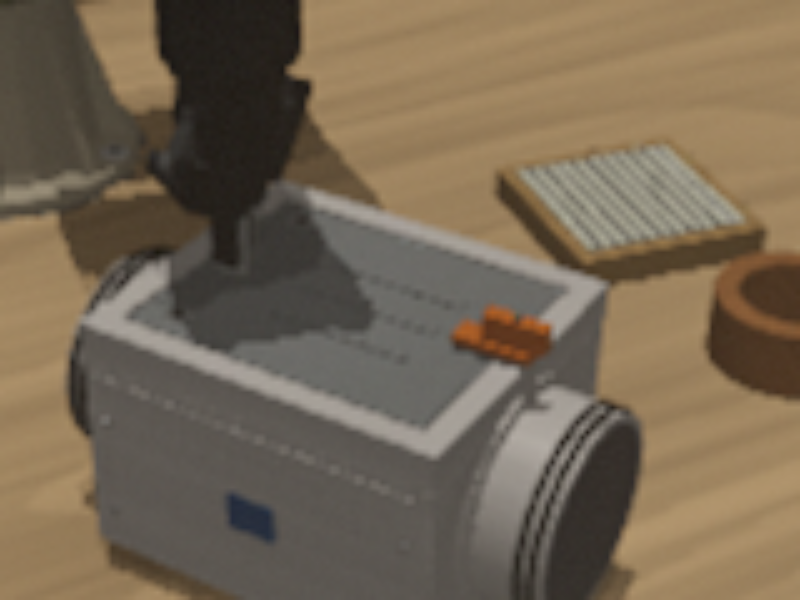

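View pics/w7.png

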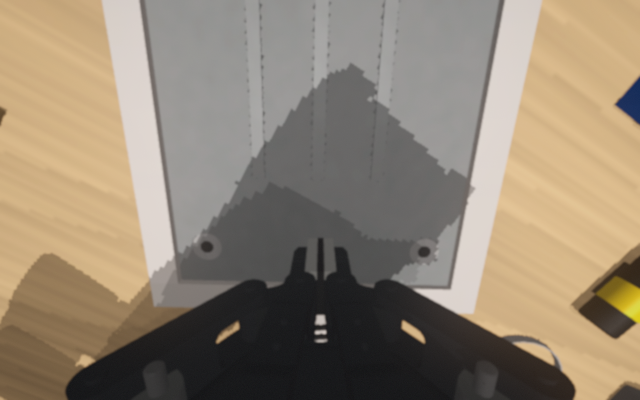

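The cover is level with the rim, both holes are visible and clear at (207,246) and (424,251), and the push is steady at about 12 N. I'm handing the job in.

```bash
python3 -c "
from h import *
print(r.get_state()['t'],r.get_state()['force']); print(ticket.job_done()); print(r.get_state()['force'])"
```

```text
15.2 [-4.82258255  0.01337562 12.18945536]
the job is handed in; nothing more can be done
None
the job is handed in; nothing more can be done
```

The filter box is closed as asked: the turnbutton is across the cover's edge, and the arm is still holding the loose end level with the rim. I handed the job in at 15.2 s; it reported no verdict.

- **Turnbutton:** I pinched its wing, turned it clockwise until it stood square to the rim, and let go. Camera views before and after the push showed it square across the cover's edge.
- **Cover:** I pressed the middle of the loose end with closed fingers until it landed on the stops. The force then rose with almost no further travel.
- **Push:** it was a steady 12 N or so downward, slightly more than the 10 you asked for. There was also about 4.5 N sideways, giving roughly 13 N in total, within the 5–20 N limits. I left it there to keep the cover firmly on the stops.
- **Screw holes:** the estimates put both at 157–162 mm, level with the 160 mm rim to within the 4 mm accuracy. Both are visible on either side of the fingers.
- **Checks that disagreed or were missing:** in the last top-camera view the networks did not find the left hole or the press point. Its right-hole estimate was also 6–7 mm off those from the other cameras. I did not measure the bystanders afterwards; the arm stayed above them the whole time.

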